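Swing a flat bar home on a welding fixture and clamp it

ROBOT

A 6-joint arm with a two-finger parallel gripper is mounted at the origin on the work surface. World frame = base frame: x ahead of the robot, y to its left, z up, the work surface at z = 0. Lengths are in mm, angles in rad, forces in N, time in s.
With the tool pointing down it reaches from about 350 to 775 mm from the base axis. Payload 7.3 kg.
Tool frame: the origin (TCP) lies midway between the tips of the shut fingers; the grasp point (between the pads) lies 19 mm behind it (bot.hold_point_z is the distance from the TCP to the grasp point, in mm); z points along the fingers, y is the direction in which the jaws open and shut (so a half turn about z gives the same grasp; the last joint's range is limited). The gripper opens to 92 mm and grips with 3 to 60 N. Pads are 19 mm wide; open, the fingers measure 130 mm over their backs; the gripper's body (75 mm by 190 mm) begins 47 mm behind the grasp point.
Start: joints at [-1.374, 0.342, 1.524, -0, 1.275, -0.146], TCP at [176.489, -494.466, 226.741] pointing down, gripper open.
Joint ranges: [-2.53, 2.53], [-0.77, 2.02], [0.04, 2.7], [-1, 4.14], [0.28, 2.66], [-3.11, 3.11]. Speed limits (rad/s): [2.57, 2.57, 3.14, 3.14, 3.14, 3.14].

INTERFACE

Orientations are given as [roll, pitch, yaw] about the fixed x, y, z axes, in that order (R = Rz(yaw) Ry(pitch) Rx(roll)).
In Python, from plant import bot gives the robot as it stands.
- The arm moves only by the tool servo_tool, never from a script. Its argument "series" is a list of rows, each a list of 5 numbers: the opening, from 0 (shut) to 1 (fully open), then the shift along the tool's x, y, z each as a share of 50 mm, from -1 to 1, then the turn about the tool's z as a share of 90 degrees, from -1 to 1. In form: [[gripper, tx, ty, tz, spin], ...]. A call has 1 to 20 rows; each row shifts and turns the commanded pose from where the row before left it, along the tool's axes as they then stand; what a row does not reach is not made up. A row lasts 1/8 s, in which the tool goes at most 62.5 mm and 10.7 degrees, less where a joint would pass 70% of its speed; a pose out of reach is approached as far as the arm can. A call with a number of a shift or a turn outside -1 to 1 is refused whole. A call with a gripper value outside its range is refused whole. The fingers move at their own pace and stop on an object; the grip force is fixed at half the most. Time passes only in rows, so rows that do not move let the fingers close. It gives the time, the measured TCP pose, the force and the opening at its end, in the units of the state.
- bot.get_obs(): the state, without advancing time (a new reading comes with each control period).
- bot.capture(name): name is "scene" or "top" or "wrist"; returns the picture (400x640x3 uint8, red, green, blue); there is no depth.
- bot.camera_model(name): a dict with "mtx" (3x3 intrinsics, pixels), "world_from_camera" (4x4, takes a point from camera to world coordinates). Camera axes: x right, y up, looking along -z (the intrinsics and any distortion apply to the point x, -y, -z); pixel columns grow to the right and rows downward; lengths in mm; the calibration is good to about 2 mm. A picture is of the moment at which its call begins: read the wrist's pose just before it. camera_model takes no time and is no camera call; for the wrist camera it gives the pose at the moment of the call.
- bot.close_job(): hands the job in, once; it reports no verdict.
Trained networks look in the newest picture that a camera, given by its name, has taken for a name from the list of things; names that differ only in an ending like _2 or _b are one class to them, and where a whole thing is asked for, a point or a joint stands for the part that bears it (a point fixed in the world has none). Each returns a list of dicts, best first, with "p" (0 to 1); they miss things now and then, are a little off and sometimes report something else, mostly with a low value. They report only what shows in the picture. A call takes as long as a camera call.
- bot.outline_of(camera, label): "mask" (400x640 bool, what is visible of it).
- bot.pinpoint(camera, label): "point" ([x, y, z] in mm, in the coordinates of the camera as it stood for that picture, good to about 4 mm: a listed point, or the origin of a listed thing).
The state is a dict: "time": time; "joint_positions": joint angles; "dq": joint speeds; "tau": joint torques, N m; "tool_pos": TCP position; "tcp_rot": TCP orientation; "contact_force": force on the tool from outside, world axes, zero at the start; "moment": the same for the moment, N m; "grip_width": finger opening in mm.
Only numpy, scipy, OpenCV 4.12 (cv2) and the standard library are available. Lean on these libraries where they do the work, as an engineer would, in place of code of your own. Each camera call takes 0.05 s, during which the arm holds its last target.

TASK

Swing the aluminium flat bar about its pin by pushing near its free end until it lies against the blue stop, and press it there firmly but gently for a moment (push of about 8 to 15 N). Then swing the red lever over the bar's end until its brass wedge bites and the knob resists with about 7 N, no more than 11 N; let go, leaving the bar lying clamped against the stop, and do not disturb the other things.

Things in the scene. Friction and masses are not known exactly. Their poses are not given: they have to be found in the camera images.
- fixture: grey welding plate fixed on the table, 280 x 440 mm, 12 mm thick, dark holes. Origin at table height, below the middle of the seated bar's centre line. y runs along the seated bar from the brass pin to the free end; x points across it, away from the robot, towards the stop. Brass pin (12 mm thick, 20 mm high) at (0, -170) mm; clamp pivot at (55, 100) mm
- bar: loose aluminium flat bar, 40 x 282 mm, 12 mm thick, about 0.35 kg, its hole (1 mm play) over the brass pin. Origin: hole axis, underside. y runs along the bar: ends at -22 and +260 mm, long edges at x = -20 and +20 mm. Starts swung 0.22 to 0.42 rad towards the robot; pushing its robot-side edge near the free end swings it to the stop, with up to 4 N of drag on the way
- stop: blue steel stop block, 30 x 30 mm, 26 mm high, fixed on the plate but set a few mm differently each time. Origin: middle of the lower edge of the face that the bar comes against, at plate-top height; x points away from the bar. It is 185 to 215 mm along the bar from the pin
- clamp_knob (a point): centre of the lever's upright black knob, a post 20 mm in diameter, 46 mm high (this point at mid height, 57 mm above the plate), 130 mm from the lever's pivot. Pushing it level, square to the lever, turns the lever
- clamp_lever: red lever turning level on a vertical pivot. Origin on the pivot axis at plate height; its -x axis points along the lever to the knob. Starts open, 1.05 to 1.4 rad short of square across the bar; closes counter-clockwise seen from above. Clamp height is set by hand, 2 mm either way, so it bites anywhere from 0.7 rad short of square to 0.2 rad past it. Turns freely (under 2 N at the knob) till then; stays where left
- tube_offcut: bystander: loose square steel tube stub, 30 mm square, 50 mm long, standing on the plate beyond the bar near the pin; origin under its centre
- square_tube: bystander: aluminium square tube, 50 mm square, 110 mm long, on the table to the left; origin under its centre
- channel: bystander: rust-brown primed steel channel offcut, 120 x 75 x 40 mm, on the table to the right; origin under its centre
- spare_bar: bystander: plain steel flat bar without a hole, 220 x 40 x 10 mm, on the table beyond the plate; origin under its centre
- hammer: bystander: hammer with a wooden handle, lying on the table to the left
- brush: bystander: brush with a wooden handle, lying on the table to the right
- tip_jar: bystander: small grey jar with a blue cap, 56 mm in diameter, 70 mm high, on the right; origin under its centre
- clamp_wedge (a point): centre of the brass wedge (36 x 90 mm) fixed under the red lever, 56 mm from its pivot; its sloped underside rides onto the bar's free end and presses it down. A push of about 7 N at the knob makes it hold well; under 4 N is loose, over 11 N may overtighten. From first resistance to tight takes only 0.04 to 0.12 rad. It does not slip back when let go

How it is judged:
By the outcome, as a careful person would: the job done as asked, in the order asked, and still so for the second after the job is handed in, with the robot touching nothing.
It also fails if it takes over 67 s, if anything falls off the work surface, if the arm or the gripper's body presses on something with over 40 N, if the wrist force passes 120 N, or if a joint passes its speed limit or range.

## Working session

There is one attempt and no reset: what is moved stays moved. The work goes in short steps, Python scripts to look and compute and a tool call to move; the robot and the scene stay as the last step left them, time stands still between calls to the robot, and variables do not carry over. Pictures are saved under pics/ and viewed, and the job is handed in when it is done.

Besides the shell and the picture viewer there is one more tool, called after "Emit:" in YAML: its name, and indented under it one key for each argument. servo_tool: Moves the arm, as the interface text tells. Shift numbers are shares of 50 mm and turn numbers shares of 90 degrees, none past 1 either way. Its arguments: {"type":"object","properties":{"series":{"type":"array"}},"required":["series"]}

```bash
mkdir -p pics; ls
cat > h.py <<'E'
import numpy as np, cv2
from plant import bot
def w(cam,p):
    T=np.array(bot.camera_model(cam)["world_from_camera"]);return (T@np.r_[p,1])[:3]
def save(cam,name):
    im=bot.capture(cam);cv2.imwrite(f"pics/{name}.png",im[:,:,::-1]);return im
def pix2plane(cam,u,v,z):
    m=bot.camera_model(cam);K=np.array(m["mtx"]);T=np.array(m["world_from_camera"])
    d=np.linalg.inv(K)@np.array([u,v,1.]);d=T[:3,:3]@np.array([d[0],-d[1],-d[2]]);o=T[:3,3]
    return o+d*(z-o[2])/d[2]
def proj(cam,P):
    m=bot.camera_model(cam);K=np.array(m["mtx"]);T=np.array(m["world_from_camera"])
    c=np.linalg.inv(T)@np.r_[P,1];q=K@np.array([c[0],-c[1],-c[2]]);return q[:2]/q[2]
E
python3 - <<'E'
from h import *
o=bot.get_obs();print({k:np.round(v,3) for k,v in o.items()})
for cam in("scene","top"):
    save(cam,cam+"0")
    for l in("fixture","bar","stop","clamp_knob","clamp_lever","clamp_wedge","tube_offcut"):
        r=bot.pinpoint(cam,l)
        print(cam,l,[(round(x["p"],2),np.round(w(cam,x["point"]),1)) for x in r[:2]])
print(bot.camera_model("top"))
print(bot.get_obs()["time"])
E
```

```text
pics
{'time': np.float64(0.0), 'joint_positions': array([-1.374,  0.343,  1.525, -0.   ,  1.275, -0.146]), 'dq': array([ 0.001, -0.   ,  0.002,  0.002,  0.001, -0.001]), 'tau': array([ -0.   , -43.124, -24.422,   0.071,   0.056,  -0.   ]), 'tool_pos': array([ 176.407, -494.053,  226.039]), 'tcp_rot': array([-3.14 , -0.   ,  0.343]), 'contact_force': array([-0.612,  0.516,  0.737]), 'moment': array([-0.077, -0.024,  0.008]), 'grip_width': np.float64(91.835)}
scene fixture [(0.88, array([564.8, -38.8,   0.8]))]
scene bar [(0.82, array([ 576.7, -214.8,   17.3])), (0.53, array([460. , 424.9,   2.6]))]
scene stop [(0.77, array([588.4, -21.9,  11.9])), (0.61, array([ 639.4, -132.5,   14.1]))]
scene clamp_knob [(0.98, array([570.7, 182. ,  68.5]))]
scene clamp_lever [(0.63, array([611.5,  60.5,  11.7])), (0.47, array([ 387.9, -501.4,    7.5]))]
scene clamp_wedge [(0.76, array([582.2, 111.4,  30.5]))]
scene tube_offcut [(0.81, array([ 638.7, -130.6,   11.7]))]
top fixture [(0.81, array([567.9, -40.3,   6.7]))]
top bar [(0.83, array([ 580.6, -213.7,    7.3]))]
top stop [(0.39, array([584.1, -25.8,   9.3]))]
top clamp_knob [(0.7, array([572.2, 183.2,  69.3]))]
top clamp_lever [(0.84, array([613.2,  60.6,  10.1]))]
top clamp_wedge [(0.94, array([586.2, 113.4,  26.8]))]
top tube_offcut [(0.53, array([ 639.9, -130.8,    7.5]))]
{'mtx': array([[391.05106039,   0.        , 321.231896  ],
       [  0.        , 391.05106039, 202.58107608],
       [  0.        ,   0.        ,   1.        ]]), 'world_from_camera': array([[-2.82492304e-02,  9.94055998e-01, -1.05141116e-01,
         4.48413796e+02],
       [-9.99560799e-01, -2.71491255e-02,  1.18799603e-02,
        -7.33920559e+00],
       [ 8.95485649e-03,  1.05430538e-01,  9.94386350e-01,
         1.32813725e+03],
       [ 0.00000000e+00,  0.00000000e+00,  0.00000000e+00,
         1.00000000e+00]])}
0.8
```

View pics/top0.png

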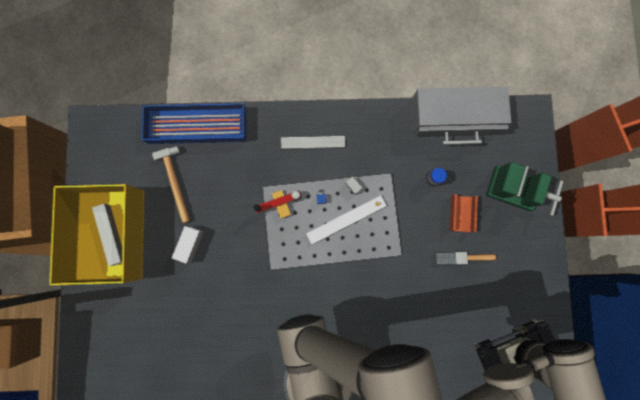

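View pics/scene0.png

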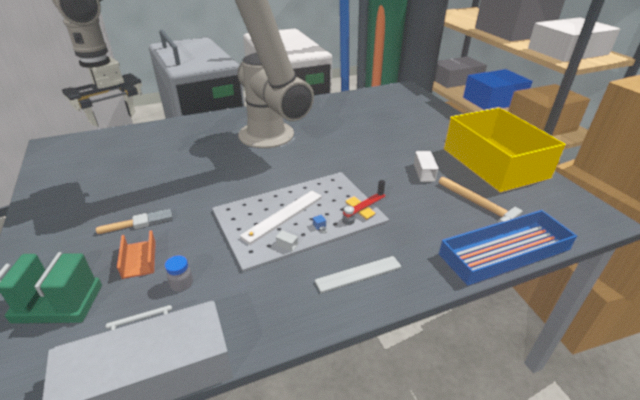

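Run:
```python
from h import *
for cam in("top","scene"):
    m=bot.outline_of(cam,"bar")[0];mask=m["mask"].astype(np.uint8)
    r=cv2.minAreaRect(np.argwhere(mask)[:,::-1].astype(np.float32));b=cv2.boxPoints(r)
    print(cam,m["p"],[np.round(pix2plane(cam,*p,24)[:2],1) for p in b])
    vs,us=np.nonzero(mask)
    P=np.array([pix2plane(cam,u,v,24)[:2] for u,v in zip(us,vs)])
    print(P.mean(0)); u,s,vt=np.linalg.svd(P-P.mean(0),full_matrices=False);print("axis",vt[0], "ext",np.ptp((P-P.mean(0))@vt.T,axis=0))
    m=bot.outline_of(cam,"clamp_knob")[0];print(np.argwhere(m["mask"])[:,::-1].mean(0),m["mask"].sum(), proj(cam,[571.5,182.6,69]))
```

```text
top 0.86 [array([490.7,  34.3]), array([ 608.4, -224.2]), array([ 565.9, -242.8]), array([449.1,  15.2])]
[ 528.27094182 -105.15728686]
axis [-0.42270954  0.90626522] ext [283.48949414  46.38375921]
[277.29132231 203.72107438] 484 [257.8685728  207.39773953]
scene 0.75 [array([ 569.7, -243.4]), array([439.2,  29.3]), array([511.7,  26.5]), array([ 627.7, -235.9])]
[ 541.90592436 -117.68264982]
axis [ 0.43189925 -0.90192186] ext [289.71304757  57.90052136]
[366.10108865 202.88024883] 643 [380.04670404 187.73758415]
```

Emit:
servo_tool:
  series:
    - [0,0,0,0,0.084]
    - [0,0,0,0,0.084]
    - [0,0.464,-0.773,0,0]
    - [0,0.464,-0.773,0,0]
    - [0,0.464,-0.773,0,0]
    - [0,0.464,-0.773,0,0]
    - [0,0.464,-0.773,0,0]
    - [0,0.464,-0.773,0,0]
    - [0,0.464,-0.773,0,0]
    - [0,0.464,-0.773,0,0]
    - [0,0.464,-0.773,0,0]
    - [0,0.464,-0.773,0,0]
    - [0,0.464,-0.773,0,0]
    - [0,0.464,-0.773,0,0]
    - [0,0,0,0,0]
    - [0,0,0,0,0]

```text
time: 3.0
tool_pos: [417.2, -10.4, 226.6]
tcp_rot: [3.141, 0.0, 0.08]
contact_force: [-0.6, -0.5, 0.4]
grip_width: 0.4
```

Emit:
servo_tool:
  series:
    - [0,0,0,0.8,0]
    - [0,0,0,0.8,0]
    - [0,0,0,0.8,0]
    - [0,0,0,0.8,0]
    - [0,0,0,0.4,0]
    - [0,0,0,0.3,0]
    - [0,0,0,0.3,0]
    - [0,0,0,0,0]
    - [0,0,0,0,0]

```text
time: 4.12
tool_pos: [417.7, -10.9, 17.2]
tcp_rot: [3.141, -0.001, 0.078]
contact_force: [0.3, 0.4, 0.5]
grip_width: 0.7
```

Run:
```python
from h import *
save("wrist","w1");
im=save("top","t1");cv2.imwrite("pics/t1c.png",cv2.resize(im[160:290,230:420,::-1],None,fx=4,fy=4))
o=bot.get_obs();print(o["tool_pos"],o["contact_force"])
```

```text
[417.89650532 -10.6455874   17.37727295] [0.69123216 0.18824861 0.5712556 ]
```

View pics/t1c.png

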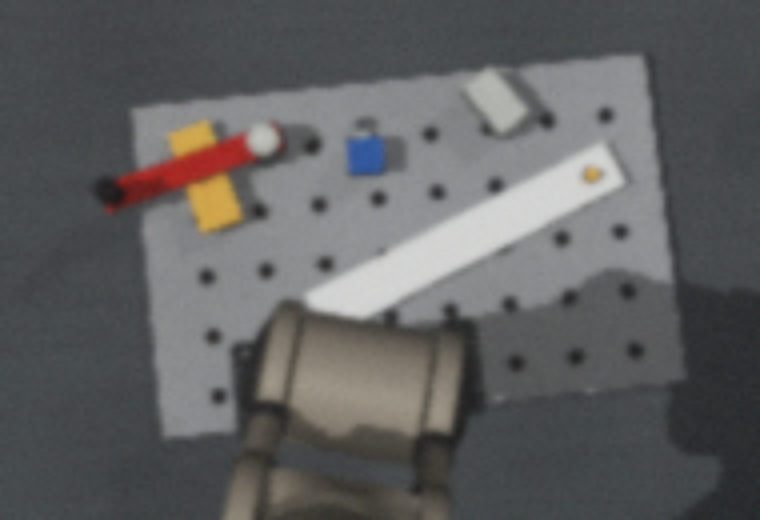

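View pics/w1.png

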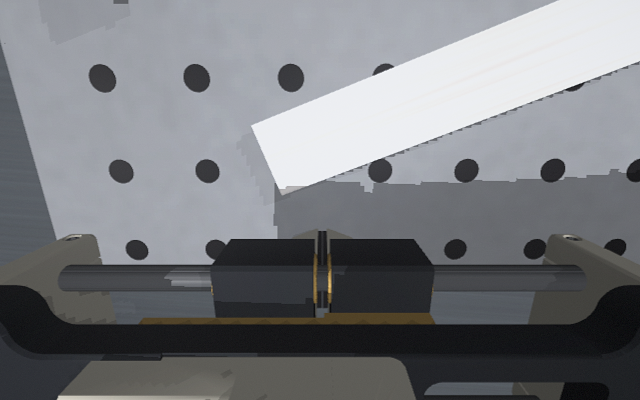

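Emit:
servo_tool:
  series:
    - [0,0.1,0,0,0]
    - [0,0.1,0,0,0]
    - [0,0.1,0,0,0]
    - [0,0.1,0,0,0]
    - [0,0.1,0,0,0]
    - [0,0.1,0,0,0]
    - [0,0.1,0,0,0]
    - [0,0.1,0,0,0]
    - [0,0.1,0,0,0]
    - [0,0.1,0,0,0]
    - [0,0.1,0,0,0]

```text
time: 5.6
tool_pos: [472.6, -5.8, 16.7]
tcp_rot: [3.142, 0.0, 0.079]
contact_force: [-2.5, 0.4, 0.7]
grip_width: 0.1
```

Emit:
servo_tool:
  series:
    - [0,0.1,0,0,0]
    - [0,0.1,0,0,0]
    - [0,0.1,0,0,0]
    - [0,0.1,0,0,0]
    - [0,0.1,0,0,0]
    - [0,0.05,0,0,0]

```text
time: 6.35
tool_pos: [500.1, -3.6, 16.7]
tcp_rot: [3.141, -0.0, 0.079]
contact_force: [-3.2, 0.9, 1.3]
grip_width: 0.2
```

Run:
```python
from h import *
save("wrist","w2");
im=save("top","t2");cv2.imwrite("pics/t2c.png",cv2.resize(im[160:290,230:420,::-1],None,fx=4,fy=4))
o=bot.get_obs();print(o["tool_pos"],o["contact_force"])
```

```text
[500.16229132  -3.7152793   16.72666595] [-1.0633869   0.09522071 -0.49337734]
```

View pics/t2c.png

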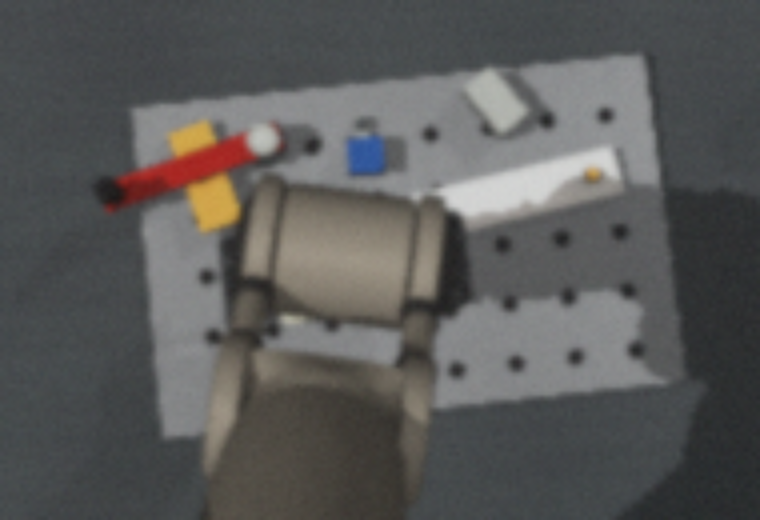

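View pics/w2.png

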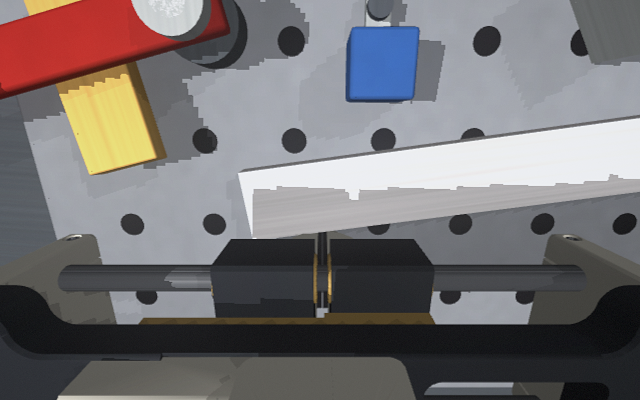

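Emit:
servo_tool:
  series:
    - [0,0.06,0,0,0]
    - [0,0.06,0,0,0]
    - [0,0.06,0,0,0]
    - [0,0.06,0,0,0]
    - [0,0.06,0,0,0]
    - [0,0.06,0,0,0]
    - [0,0.04,0,0,0]

```text
time: 7.32
tool_pos: [519.9, -2.1, 16.7]
tcp_rot: [3.141, -0.0, 0.079]
contact_force: [-1.8, 0.7, 0.3]
grip_width: 0.4
```

Emit:
servo_tool:
  series:
    - [0,0.02,0,0,0]
    - [0,0.02,0,0,0]

```text
time: 7.58
tool_pos: [521.6, -1.9, 16.7]
tcp_rot: [-3.142, 0.0, 0.079]
contact_force: [-0.9, 0.4, 0.3]
grip_width: 0.2
```

Run:
```python
from h import *
save("wrist","w3")
```

```text
(no output)
```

View pics/w3.png

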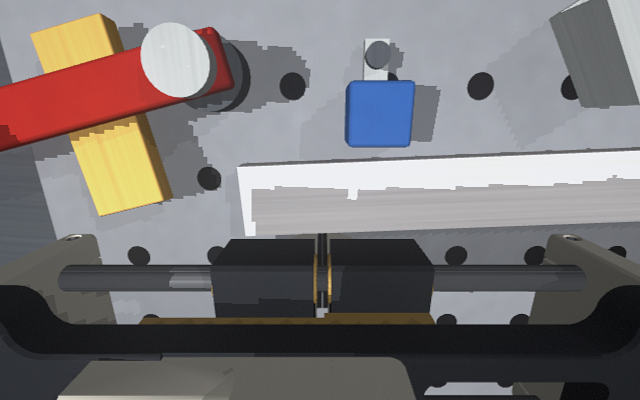

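Emit:
servo_tool:
  series:
    - [0,0.02,0,0,0]
    - [0,0.02,0,0,0]
    - [0,0.02,0,0,0]
    - [0,0.02,0,0,0]

```text
time: 8.12
tool_pos: [525.7, -1.6, 16.7]
tcp_rot: [3.142, 0.0, 0.079]
contact_force: [-1.9, 1.9, -0.1]
grip_width: 0.6
```

Emit:
servo_tool:
  series:
    - [0,0.02,0,0,0]
    - [0,0.02,0,0,0]

```text
time: 8.38
tool_pos: [527.7, -1.5, 16.7]
tcp_rot: [3.141, -0.0, 0.079]
contact_force: [-1.2, 0.5, 0.6]
grip_width: 0.4
```

Emit:
servo_tool:
  series:
    - [0,0.02,0,0,0]

```text
time: 8.5
tool_pos: [528.7, -1.4, 16.7]
tcp_rot: [3.142, -0.0, 0.079]
contact_force: [-1.7, 1.2, 0.8]
grip_width: 0.3
```

Emit:
servo_tool:
  series:
    - [0,0.02,0,0,0]

```text
time: 8.62
tool_pos: [529.7, -1.3, 16.7]
tcp_rot: [3.142, 0.0, 0.079]
contact_force: [-2.6, 1.4, 0.6]
grip_width: 0.3
```

Emit:
servo_tool:
  series:
    - [0,0.02,0,0,0]

```text
time: 8.75
tool_pos: [530.7, -1.2, 16.7]
tcp_rot: [3.141, -0.0, 0.079]
contact_force: [-0.9, 1.2, -0.1]
grip_width: 0.5
```

Emit:
servo_tool:
  series:
    - [0,0.02,0,0,0]

```text
time: 8.88
tool_pos: [531.6, -1.1, 16.7]
tcp_rot: [3.142, 0.0, 0.079]
contact_force: [-3.4, 1.1, -0.2]
grip_width: 0.8
```

Run:
```python
from h import *
save("wrist","w4");print(bot.get_obs()["contact_force"])
```

```text
[-1.47921741  1.32808095  1.5059411 ]
```

View pics/w4.png

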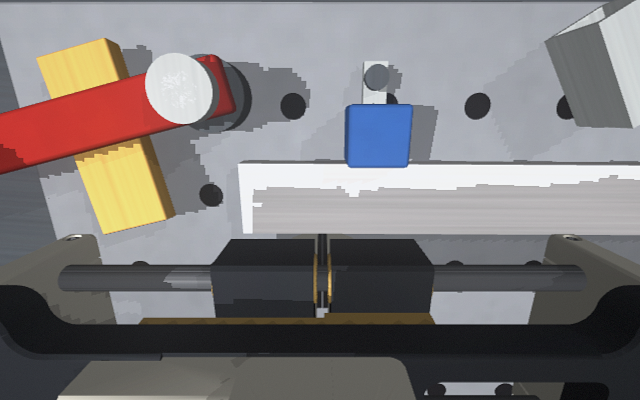

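Emit:
servo_tool:
  series:
    - [0,0.01,0,0,0]

```text
time: 9.05
tool_pos: [531.6, -1.1, 16.7]
tcp_rot: [3.142, 0.001, 0.079]
contact_force: [-4.4, 0.9, 2.0]
grip_width: 0.4
```

Emit:
servo_tool:
  series:
    - [0,0.01,0,0,0]

```text
time: 9.18
tool_pos: [531.7, -1.1, 16.7]
tcp_rot: [-3.142, 0.002, 0.079]
contact_force: [-7.1, 0.1, 4.0]
grip_width: 0.2
```

Emit:
servo_tool:
  series:
    - [0,0.01,0,0,0]

```text
time: 9.3
tool_pos: [531.7, -1.1, 16.6]
tcp_rot: [-3.141, 0.003, 0.079]
contact_force: [-8.1, 0.2, 5.4]
grip_width: 0.4
```

Emit:
servo_tool:
  series:
    - [0,0.01,0,0,0]

```text
time: 9.43
tool_pos: [531.7, -1.1, 16.6]
tcp_rot: [-3.141, 0.004, 0.079]
contact_force: [-10.1, -0.7, 7.2]
grip_width: 0.4
```

Emit:
servo_tool:
  series:
    - [0,0.01,0,0,0]

```text
time: 9.55
tool_pos: [531.7, -1.1, 16.6]
tcp_rot: [-3.141, 0.005, 0.079]
contact_force: [-10.7, -1.2, 9.0]
grip_width: 0.6
```

Emit:
servo_tool:
  series:
    - [0,0,0,0,0]
    - [0,0,0,0,0]
    - [0,0,0,0,0]
    - [0,0,0,0,0]

```text
time: 10.05
tool_pos: [531.7, -1.1, 16.6]
tcp_rot: [-3.141, 0.005, 0.079]
contact_force: [-9.8, -0.9, 7.9]
grip_width: 0.6
```

Emit:
servo_tool:
  series:
    - [0,0,0,0,0]
    - [0,0,0,0,0]
    - [0,0,0,0,0]
    - [0,0,0,0,0]

```text
time: 10.55
tool_pos: [531.7, -1.1, 16.6]
tcp_rot: [-3.141, 0.005, 0.079]
contact_force: [-9.8, -1.1, 7.0]
grip_width: 0.3
```

Emit:
servo_tool:
  series:
    - [0,-0.05,0,0,0]
    - [0,-0.1,0,0,0]
    - [0,-0.25,0,0,0]
    - [0,-0.4,0,0,0]
    - [0,0,0,-0.8,0]
    - [0,0,0,-0.8,0]
    - [0,0,0,-0.8,0]
    - [0,0,0,-0.6,0]
    - [0,0,0,0,0]
    - [0,0,0,0,0]

```text
time: 11.8
tool_pos: [493.4, -4.1, 165.9]
tcp_rot: [-3.141, 0.001, 0.079]
contact_force: [0.2, 0.6, 0.1]
grip_width: 0.4
```

Run:
```python
from h import *
save("wrist","w5")
for l in("stop","clamp_knob","clamp_lever","clamp_wedge"):
    r=bot.pinpoint("wrist",l);print(l,[(round(x["p"],2),np.round(w("wrist",x["point"]),1)) for x in r[:2]])
bot.capture("top")
for l in("bar","stop","clamp_knob","clamp_lever","clamp_wedge"):
    r=bot.pinpoint("top",l);print(l,[(round(x["p"],2),np.round(w("top",x["point"]),1)) for x in r[:2]])
print(bot.get_obs()["contact_force"],bot.get_obs()["tool_pos"])
```

```text
stop [(0.76, array([587.7, -21.4,  12.3]))]
clamp_knob [(0.65, array([576.7, 185.6,  67.7]))]
clamp_lever [(0.61, array([610.7,  57.8,  11.7])), (0.43, array([ 577.2, -212.8,   10.6]))]
clamp_wedge [(0.88, array([585. , 107. ,  30.1]))]
bar [(0.58, array([ 580. , -213.4,    8.1]))]
stop [(0.56, array([569.2, -39.7,  -0.9])), (0.48, array([584.7, -27.2,  13.1]))]
clamp_knob [(0.94, array([572.1, 181.7,  70. ]))]
clamp_lever [(0.81, array([612.2,  63. ,   9.4])), (0.55, array([455.6, 422.7,   4.3]))]
clamp_wedge [(0.62, array([585.7, 106.6,  26.2]))]
[ 0.13650023 -0.17931595  0.03545001] [494.21856058  -4.09460023 166.57973359]
```

View pics/w5.png

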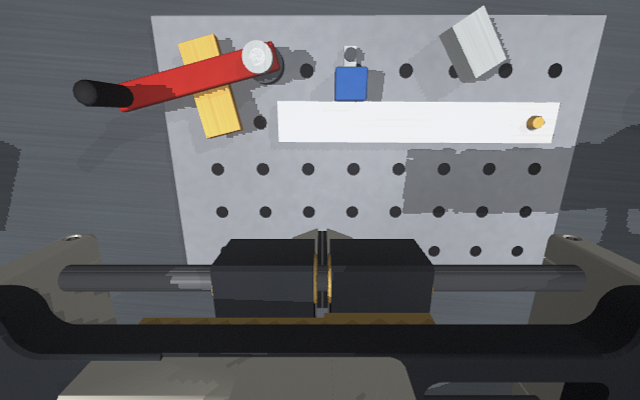

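Emit:
servo_tool:
  series:
    - [0,0.445,-0.634,0,0]
    - [0,0.445,-0.634,0,0]
    - [0,0.445,-0.634,0,0]
    - [0,0.445,-0.634,0,0]
    - [0,0.445,-0.634,0,0]
    - [0,0.445,-0.634,0,0]
    - [0,0,0,0,-0.077]
    - [0,0,0,0,-0.077]
    - [0,0,0,0,0]
    - [0,0,0,0,0]

```text
time: 13.6
tool_pos: [612.3, 195.9, 166.7]
tcp_rot: [3.142, 0.0, 0.318]
contact_force: [-0.5, -0.4, -0.5]
grip_width: 0.5
```

Emit:
servo_tool:
  series:
    - [0,0,0,0.8,0]
    - [0,0,0,0.7,0]
    - [0,0,0,0.6,0]
    - [0,0,0,0,0]
    - [0,0,0,0,0]

```text
time: 14.22
tool_pos: [613.2, 196.1, 63.1]
tcp_rot: [3.141, -0.002, 0.32]
contact_force: [-0.4, 0.2, 0.8]
grip_width: 0.4
```

Run:
```python
from h import *
im=save("scene","s6");cv2.imwrite("pics/s6c.png",cv2.resize(im[100:280,200:430,::-1],None,fx=3,fy=3))
r=bot.pinpoint("scene","clamp_knob");print([(round(x["p"],2),np.round(w("scene",x["point"]),1)) for x in r[:2]])
print(bot.get_obs()["contact_force"],bot.get_obs()["tool_pos"])
```

```text
[(0.92, array([571.6, 181.1,  66.4]))]
[ 0.45671493 -0.54229372  0.13186735] [613.43615064 196.2269213   63.58834797]
```

View pics/s6c.png

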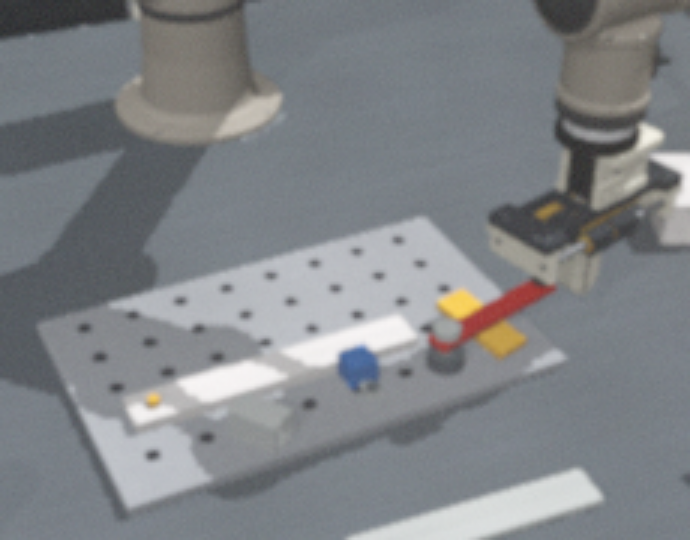

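Emit:
servo_tool:
  series:
    - [0,-0.1,0,0,0]
    - [0,-0.1,0,0,0]
    - [0,-0.1,0,0,0]
    - [0,-0.1,0,0,0]
    - [0,-0.08,0,0,0]

```text
time: 14.95
tool_pos: [589.3, 188.4, 61.8]
tcp_rot: [-3.142, -0.0, 0.321]
contact_force: [1.0, 0.4, 0.5]
grip_width: 0.4
```

Emit:
servo_tool:
  series:
    - [0,-0.13,-0.017,0,-0.032]
    - [0,-0.13,-0.017,0,-0.032]
    - [0,-0.13,-0.017,0,-0.032]

```text
time: 15.32
tool_pos: [570.4, 183.7, 61.8]
tcp_rot: [3.141, -0.001, 0.473]
contact_force: [0.9, -0.2, -0.1]
grip_width: 0.4
```

Run:
```python
from h import *
save("wrist","w7")
for c in("scene","top"):
    im=save(c,c+"7")
    r=bot.pinpoint(c,"clamp_knob");print([(round(x["p"],2),np.round(w(c,x["point"]),1)) for x in r[:2]])
print(bot.get_obs()["contact_force"],bot.get_obs()["tool_pos"])
```

```text
[(0.77, array([549.4, 173.3,  67.9])), (0.31, array([460.1, 421.1,   4. ]))]
[(0.88, array([548.9, 174.4,  67.1]))]
[-0.80151928 -0.65353593 -0.38282139] [570.66187877 183.79352227  61.75462416]
```

View pics/w7.png

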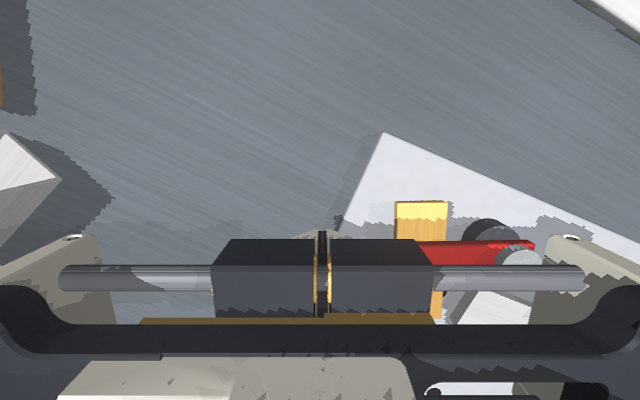

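Emit:
servo_tool:
  series:
    - [0,-0.13,-0.017,0,-0.032]
    - [0,-0.13,-0.017,0,-0.032]
    - [0,-0.13,-0.017,0,-0.032]
    - [0,-0.13,-0.017,0,-0.032]
    - [0,-0.13,-0.017,0,-0.032]
    - [0,-0.13,-0.017,0,-0.032]

```text
time: 16.32
tool_pos: [535.9, 166.1, 61.8]
tcp_rot: [3.141, -0.001, 0.774]
contact_force: [1.5, -0.5, 0.8]
grip_width: 0.8
```

Run:
```python
from h import *
for c in("scene","top"):
    bot.capture(c)
    r=bot.pinpoint(c,"clamp_knob");print([(round(x["p"],2),np.round(w(c,x["point"]),1)) for x in r[:2]])
print(bot.get_obs()["contact_force"],bot.get_obs()["tool_pos"],bot.get_obs()["tcp_rot"])
```

```text
[(0.6, array([521.3, 147.7,  69.4]))]
[(0.52, array([519.3, 147.6,  68.4]))]
[0.70870195 0.03071745 0.31695357] [535.77844124 166.18572398  61.75218562] [ 3.14136474e+00 -2.15335572e-04  7.71658813e-01]
```

Emit:
servo_tool:
  series:
    - [0,-0.052,-0.008,0,-0.014]
    - [0,-0.052,-0.008,0,-0.014]
    - [0,-0.052,-0.008,0,-0.014]
    - [0,-0.052,-0.008,0,-0.014]

```text
time: 17.02
tool_pos: [527.0, 159.6, 61.7]
tcp_rot: [3.141, 0.0, 0.863]
contact_force: [0.5, 0.4, 0.2]
grip_width: 0.4
```

Emit:
servo_tool:
  series:
    - [0,-0.052,-0.008,0,-0.014]
    - [0,-0.052,-0.008,0,-0.014]

```text
time: 17.27
tool_pos: [523.0, 156.1, 61.7]
tcp_rot: [3.141, 0.0, 0.907]
contact_force: [1.7, 0.5, -0.1]
grip_width: 0.3
```

Emit:
servo_tool:
  series:
    - [0,-0.04,-0.006,0,-0.011]

```text
time: 17.4
tool_pos: [521.6, 154.7, 61.7]
tcp_rot: [3.142, 0.0, 0.924]
contact_force: [1.2, 1.0, 0.1]
grip_width: 0.7
```

Emit:
servo_tool:
  series:
    - [0,-0.04,-0.006,0,-0.011]

```text
time: 17.52
tool_pos: [520.1, 153.4, 61.7]
tcp_rot: [-3.142, 0.0, 0.941]
contact_force: [0.3, -0.5, -0.1]
grip_width: 0.5
```

Emit:
servo_tool:
  series:
    - [0,-0.04,-0.006,0,-0.011]

```text
time: 17.65
tool_pos: [518.7, 151.9, 61.7]
tcp_rot: [-3.142, 0.0, 0.958]
contact_force: [0.6, 0.1, -0.2]
grip_width: 0.5
```

Emit:
servo_tool:
  series:
    - [0,-0.04,-0.006,0,-0.011]

```text
time: 17.77
tool_pos: [517.3, 150.5, 61.7]
tcp_rot: [-3.142, 0.0, 0.975]
contact_force: [0.5, 0.7, 0.2]
grip_width: 0.3
```

Emit:
servo_tool:
  series:
    - [0,-0.04,-0.006,0,-0.0098]
    - [0,-0.04,-0.006,0,-0.0098]

```text
time: 18.02
tool_pos: [514.6, 147.5, 61.7]
tcp_rot: [-3.142, 0.0, 1.006]
contact_force: [-0.4, 0.5, 0.9]
grip_width: 0.4
```

Emit:
servo_tool:
  series:
    - [0,-0.04,-0.006,0,-0.0098]
    - [0,-0.04,-0.006,0,-0.0098]

```text
time: 18.27
tool_pos: [511.9, 144.4, 61.7]
tcp_rot: [-3.142, 0.0, 1.037]
contact_force: [-0.0, 0.9, 1.4]
grip_width: 0.3
```

Emit:
servo_tool:
  series:
    - [0,-0.04,-0.006,0,-0.0098]
    - [0,-0.04,-0.006,0,-0.0098]

```text
time: 18.52
tool_pos: [509.5, 141.2, 61.7]
tcp_rot: [3.142, 0.0, 1.068]
contact_force: [0.1, 0.0, 0.1]
grip_width: 0.5
```

Emit:
servo_tool:
  series:
    - [0,-0.04,-0.006,0,-0.0098]
    - [0,-0.04,-0.006,0,-0.0098]

```text
time: 18.77
tool_pos: [507.0, 138.0, 61.7]
tcp_rot: [-3.142, 0.0, 1.098]
contact_force: [0.7, 1.0, 0.2]
grip_width: 0.1
```

Emit:
servo_tool:
  series:
    - [0,-0.04,-0.006,0,-0.0098]
    - [0,-0.04,-0.006,0,-0.0098]

```text
time: 19.02
tool_pos: [504.7, 134.7, 61.7]
tcp_rot: [-3.142, 0.0, 1.129]
contact_force: [-0.1, 0.1, 0.7]
grip_width: 0.2
```

Emit:
servo_tool:
  series:
    - [0,-0.04,-0.006,0,-0.0098]
    - [0,-0.04,-0.006,0,-0.0098]

```text
time: 19.27
tool_pos: [502.5, 131.3, 61.7]
tcp_rot: [3.142, 0.0, 1.16]
contact_force: [0.0, 1.0, 0.4]
grip_width: 0.7
```

Emit:
servo_tool:
  series:
    - [0,-0.04,-0.006,0,-0.0098]
    - [0,-0.04,-0.006,0,-0.0098]

```text
time: 19.52
tool_pos: [500.3, 127.9, 61.7]
tcp_rot: [-3.142, 0.0, 1.191]
contact_force: [-0.5, 0.5, -0.5]
grip_width: 0.4
```

Emit:
servo_tool:
  series:
    - [0,-0.04,-0.006,0,-0.0098]
    - [0,-0.04,-0.006,0,-0.0098]

```text
time: 19.77
tool_pos: [498.3, 124.4, 61.7]
tcp_rot: [-3.142, 0.0, 1.222]
contact_force: [-0.8, 0.2, 0.5]
grip_width: 0.5
```

Emit:
servo_tool:
  series:
    - [0,-0.04,-0.006,0,-0.0098]
    - [0,-0.04,-0.006,0,-0.0098]

```text
time: 20.02
tool_pos: [496.4, 120.8, 61.7]
tcp_rot: [3.142, 0.0, 1.252]
contact_force: [0.2, 0.6, -0.2]
grip_width: -0.1
```

Emit:
servo_tool:
  series:
    - [0,-0.04,-0.006,0,-0.0098]
    - [0,-0.04,-0.006,0,-0.0098]

```text
time: 20.27
tool_pos: [494.6, 117.2, 61.7]
tcp_rot: [3.142, 0.0, 1.283]
contact_force: [0.5, 1.0, 1.2]
grip_width: 0.2
```

Run:
```python
from h import *
for c in("scene","top"):
    im=save(c,c+"8")
    for l in("clamp_knob","clamp_wedge"):
        r=bot.pinpoint(c,l);print([(round(x["p"],2),np.round(w(c,x["point"]),1)) for x in r[:2]])
im=cv2.imread("pics/scene8.png");cv2.imwrite("pics/scene8c.png",cv2.resize(im[100:280,200:430],None,fx=3,fy=3))
```

```text
[(0.56, array([486.7,  95.5,  70.8])), (0.53, array([ 577.7, -215.8,   18.1]))]
[(0.56, array([556.8,  67.5,  30. ])), (0.3, array([ 639. , -129.8,   13.5]))]
[]
[(0.74, array([559.1,  65.9,  26.8]))]
```

View pics/scene8c.png

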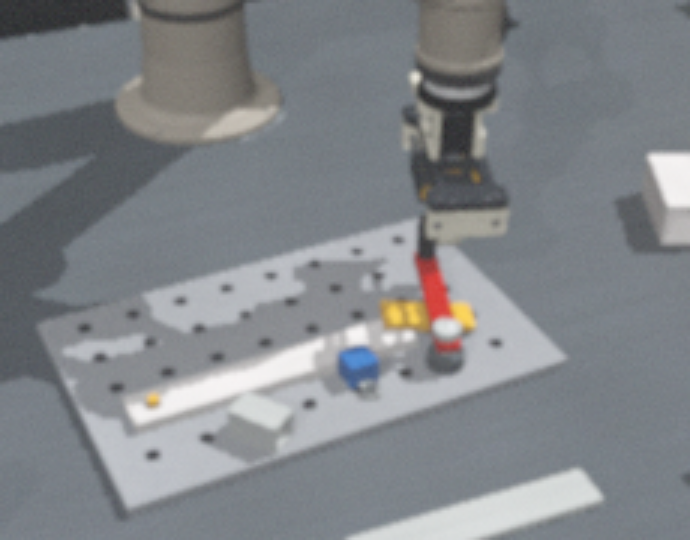

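Emit:
servo_tool:
  series:
    - [0,-0.04,-0.006,0,-0.0098]
    - [0,-0.04,-0.006,0,-0.0098]

```text
time: 20.82
tool_pos: [493.2, 113.6, 61.8]
tcp_rot: [3.141, -0.0, 1.314]
contact_force: [0.9, 2.0, 0.3]
grip_width: 0.6
```

Emit:
servo_tool:
  series:
    - [0,-0.04,-0.006,0,-0.0098]
    - [0,-0.04,-0.006,0,-0.0098]

```text
time: 21.08
tool_pos: [491.6, 110.0, 61.8]
tcp_rot: [3.141, -0.0, 1.345]
contact_force: [1.5, 3.5, -1.1]
grip_width: 0.6
```

Emit:
servo_tool:
  series:
    - [0,-0.04,-0.006,0,-0.0098]
    - [0,-0.04,-0.006,0,-0.0098]

```text
time: 21.32
tool_pos: [490.3, 106.4, 61.8]
tcp_rot: [3.141, -0.001, 1.375]
contact_force: [2.8, 5.8, -1.0]
grip_width: 0.1
```

Emit:
servo_tool:
  series:
    - [0,-0.04,-0.006,0,-0.0098]
    - [0,-0.04,-0.006,0,-0.0098]

```text
time: 21.58
tool_pos: [489.1, 103.1, 61.9]
tcp_rot: [3.141, -0.002, 1.406]
contact_force: [2.6, 9.4, -0.5]
grip_width: 0.5
```

Emit:
servo_tool:
  series:
    - [0,0.02,0,0,0]

```text
time: 21.7
tool_pos: [489.0, 103.3, 61.8]
tcp_rot: [3.141, -0.0, 1.406]
contact_force: [1.3, 1.2, 0.5]
grip_width: 0.2
```

Emit:
servo_tool:
  series:
    - [0,0.02,0,0,0]

```text
time: 21.82
tool_pos: [488.6, 103.9, 61.6]
tcp_rot: [-3.141, 0.001, 1.406]
contact_force: [-0.4, 0.3, -1.2]
grip_width: 0.5
```

Emit:
servo_tool:
  series:
    - [0,0.1,0,0,0]
    - [0,0.3,0,0,0]
    - [0,0.4,0,0,0]
    - [0,0,0,-0.8,0]
    - [0,0,0,-0.8,0]
    - [0,0,0,-0.8,0]
    - [0,0,0,0,0]

```text
time: 22.7
tool_pos: [497.3, 144.8, 184.8]
tcp_rot: [3.135, -0.002, 1.406]
contact_force: [-0.3, -0.2, -0.4]
grip_width: 0.4
```

Emit:
servo_tool:
  series:
    - [0,0.8,0,-0.2,0]
    - [0,0.8,0,-0.2,0]
    - [0,0.8,0,-0.2,0]
    - [0,0.6,0,0,0]
    - [0,0,0,0,0]
    - [0,0,0,0,0]

```text
time: 23.45
tool_pos: [519.6, 291.4, 210.5]
tcp_rot: [-3.14, 0.002, 1.406]
contact_force: [-0.0, 0.2, 0.5]
grip_width: 0.4
```

Run:
```python
from h import *
for c in("scene","top"):
    im=save(c,c+"9")
    for l in("clamp_knob","clamp_wedge","clamp_lever","bar","stop","tube_offcut"):
        r=bot.pinpoint(c,l);print(c,l,[(round(x["p"],2),np.round(w(c,x["point"]),1)) for x in r[:1]])
im=cv2.imread("pics/scene9.png");cv2.imwrite("pics/scene9c.png",cv2.resize(im[100:280,200:430],None,fx=3,fy=3))
im=cv2.imread("pics/top9.png");cv2.imwrite("pics/t9c.png",cv2.resize(im[160:290,230:420],None,fx=4,fy=4))
print(bot.get_obs()["time"],bot.get_obs()["contact_force"])
```

```text
scene clamp_knob [(0.83, array([481.7,  81. ,  71. ]))]
scene clamp_wedge [(0.87, array([552.1,  59.9,  28.8]))]
scene clamp_lever [(0.68, array([612.8,  59.9,   9.3]))]
scene bar [(0.9, array([ 576.8, -217.2,   11.7]))]
scene stop [(0.61, array([584.2, -22.8,  15.4]))]
scene tube_offcut [(0.61, array([ 639.1, -134.9,   13.7]))]
top clamp_knob [(0.83, array([485.9,  83.5,  67.6]))]
top clamp_wedge [(0.55, array([803.4,   3.1,  -1.8]))]
top clamp_lever [(0.59, array([614.8,  63.3,   9.5]))]
top bar [(0.84, array([ 578.7, -216.9,    5.5]))]
top stop []
top tube_offcut [(0.71, array([ 641.9, -131.5,   12.1]))]
24.15 [-0.50612556 -1.1314553   0.67976901]
```

View pics/scene9c.png

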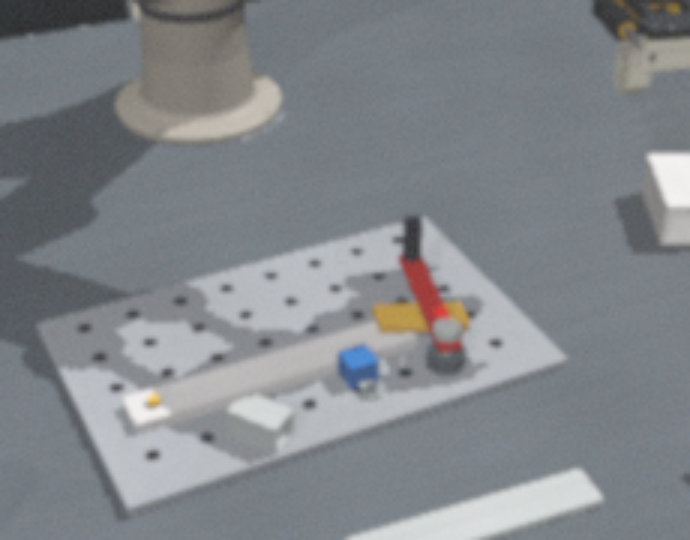

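View pics/t9c.png

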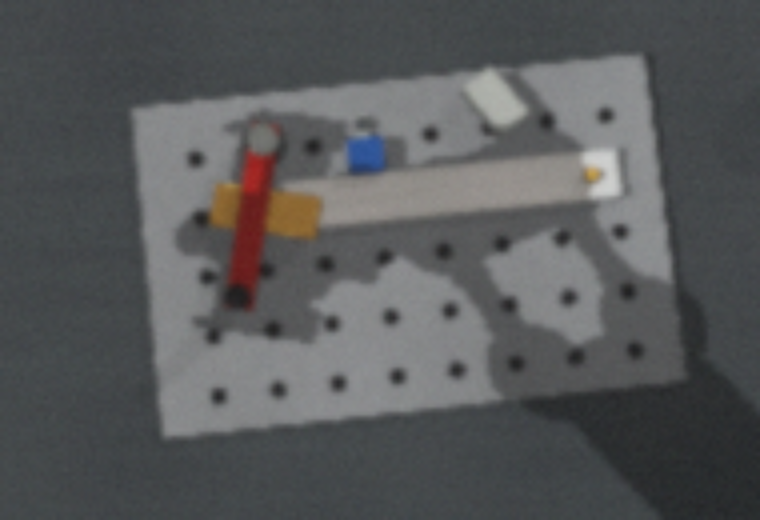

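Emit:
servo_tool:
  series:
    - [0,-0.74,0,0,0]
    - [0,-0.74,0,0,0]
    - [0,-0.74,0,0,0]
    - [0,-0.74,0,0,0]
    - [0,-0.74,0,0,0]
    - [0,-0.74,0,0,0]
    - [0,-0.74,0,0,0]
    - [0,-0.74,0,0,0]
    - [0,0,0,0,0.105]
    - [0,0,0,0,0.105]
    - [0,0,0,0,0.105]
    - [0,0,0,0,0.105]
    - [0,0,0,0,0.105]
    - [0,0,0,0,0.105]
    - [0,0,0,0,0.105]
    - [0,0,0,0,0.105]
    - [0,0,0,0,0]
    - [0,0,0,0,0]

```text
time: 26.4
tool_pos: [471.5, -0.3, 211.8]
tcp_rot: [3.142, -0.0, 0.089]
contact_force: [-0.2, -0.3, -0.2]
grip_width: 0.1
```

Run:
```python
from h import *
save("wrist","w9");print(bot.get_obs()["tool_pos"])
```

```text
[ 4.71508988e+02 -2.54435398e-01  2.11732034e+02]
```

View pics/w9.png

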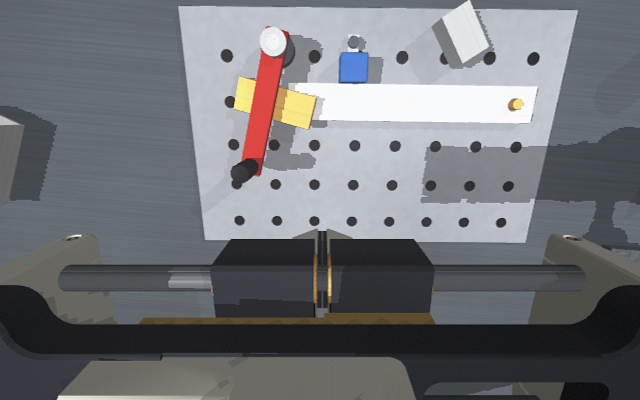

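Run:
```python
from h import *
a=cv2.imread("pics/w5.png");b=cv2.imread("pics/w9.png")
A=cv2.resize(a[60:120,310:400],None,fx=8,fy=4.8,interpolation=0);B=cv2.resize(b[45:100,310:400],None,fx=8,fy=5,interpolation=0)
cv2.imwrite("pics/cmp.png",np.vstack([A,B]))
# predicted seated far edge: bar edge in w9 at z=24 and stop face bottom edge at z=38
g=cv2.cvtColor(b,cv2.COLOR_BGR2GRAY).astype(float)
for u in (325,332,375,400,430,480,520):
    d=np.diff(g[70:100,u]);v=70+np.argmax(d)+1;print(u,v,np.round(pix2plane("wrist",u,v,24)[:2],1),end=" ")
s=(b[:,:,0].astype(int)-b[:,:,2])>60
for u in(344,354,364):
    v=np.nonzero(s[40:100,u])[0].max()+41;print("stop",u,v,np.round(pix2plane("wrist",u,v,38)[:2],1))
```

```text
325 83 [581.6   6.8] 332 83 [582.3  -1.1] 375 84 [585.6 -49.7] 400 84 [588.2 -77.9] 430 85 [ 590.1 -112. ] 480 86 [ 594.2 -168.7] 520 86 [ 598.2 -213.9] stop 344 82 [583.1 -13.6]
stop 354 82 [584.  -24.4]
stop 364 82 [585.  -35.2]
```

View pics/cmp.png

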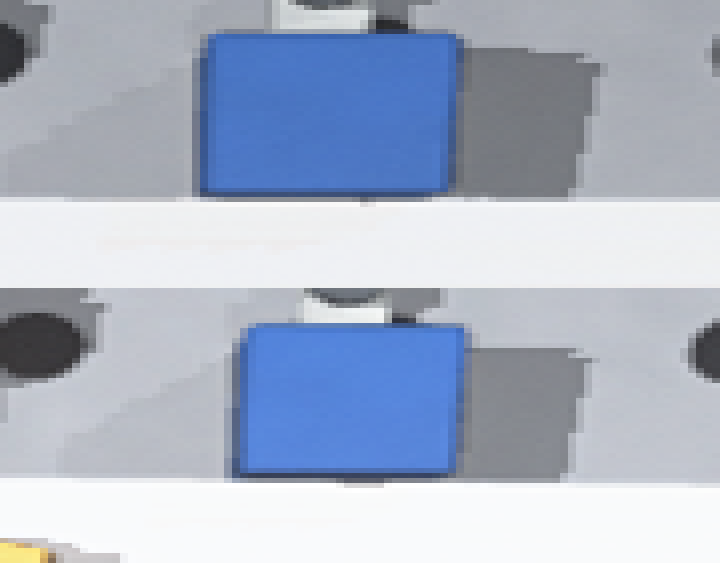

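Run:
```python
from plant import bot
print(bot.close_job())
```

```text
the job is handed in; nothing more can be done
None
```

I swung the bar against the blue stop, pressed it there, clamped it with the red lever, and handed the job in at about 26 s of the 67 s allowed.

- **Pressing the bar:** I pushed near the free end with the shut fingers, at about 10 N level, for about 1 s. While pressed, the tool also read about 7–9 N vertically, probably friction on the bar's edge. The combined force was therefore about 12–14 N.
- **Clamping:** Resistance began about 0.35 rad short of square and rose faster than I expected. I stopped at a measured 9.7 N square to the lever. That is above the 7 N asked for but under the 11 N limit, and readings vary by about 1 N. I then backed off straight away, and the lever stayed where it was.
- **Last checks:** In the final wrist picture, the bar's far edge (x ≈ 583.9 mm) and the stop's face (x ≈ 584.0 mm) agree at the stop, to within the pixel and calibration error of about 1–2 mm. The wedge lies over the bar's end. The tube stub reads within about 4 mm of where it was at the start, which is the accuracy of the network's readings. The other bystanders I checked only by eye, and not each one in the last pictures.
- **Misreading:** In the last top picture the network put the wedge at (803, 3) and did not find the stop. The scene camera and the pictures themselves show both in the right place, so I set that reading aside.

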